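# Set up the next medal on the copy board

### The job

Set up the next catalogue photograph on the grey copy board: with the fingertips, gently push the bronze medal along the board into the inner corner of the aluminium corner stop, so that its rim rests against both arms, and push the black-and-white scale bar flush against the inside of the stop's long arm, anywhere along it beside the medal. Only push the two along the board, without lifting, tipping or squeezing them, and leave the silver medal, the loupe, the clip tin and the medal case where they are.

Things in the scene. Friction and masses are not known exactly. Their poses are not given: they have to be found in the camera images.
- board: matt grey copy board, fixed to the desk, 580 mm (y) by 360 mm (x), 16 mm thick: its flat top is 16 mm above the desk. Origin: on the desk underneath, 10 mm in +x from its middle. x points towards the long arm of the corner stop (away from the robot, give or take its yaw), y along the long arm towards the short arm (robot's left), z up
- stop_corner (a point): inner corner of the L-shaped aluminium corner stop screwed to the board: point on the board's top where the inner faces of its arms meet; axes as the board's. Arms are bars 14 mm wide, 12 mm high above the board. The long arm runs 380 mm along -y from here, inner face at x = 0 facing -x; the short arm runs 180 mm along -x, inner face at y = 0 facing -y
- bronze_medal: round, dark brown bronze medal with a laurel wreath in relief, 80 mm in diameter, 10 mm thick, about 0.4 kg (slides under some 2 to 4 N), lying loose on the board face up. Origin: centre of its underside; z up. It starts in one of two places on the near left half of the board, the silver medal in the other
- scale_bar: flat rigid plastic photographic scale bar with black and white checks on top, 100 mm long (its y), 20 mm wide (its x), 10 mm thick, about 60 g (slides under 1 N), lying loose on the right half of the board, turned up to 0.5 rad from the long arm. Origin: centre of its underside; z up
- silver_medal: round, bright silver medal with a star in relief, 80 mm in diameter, 10 mm thick, about 0.4 kg, loose on the board; to be left alone. Origin: centre of its underside
- loupe: small stand magnifier, black top on a clear foot, 38 mm in diameter, 36 mm tall, standing loose on the right end of the board; to be left alone. Origin: centre of its underside
- clip_tin: open round dark blue tin with paper clips, 90 mm in diameter, 34 mm tall, loose on the desk right of the board; to be left alone. Origin: centre of its underside
- medal_case: closed dark red octagonal medal case, about 104 mm across, 33 mm tall, loose on the desk left of the board; to be left alone. Origin: centre of its underside
There are look-alikes about, which are no part of the job. There is more than one size of the bronze_medal; the job needs the largest.

How it is judged:
By the outcome, as a careful person would: the job done as asked, in the order asked, and still so for the second after the job is handed in, with the robot touching nothing.
It also fails if it takes over 58 s, if anything falls off the work surface, if the arm or the gripper's body presses on something with over 40 N, if the wrist force passes 120 N, or if a joint passes its speed limit or range.

### The arm

A 6-joint arm with a two-finger parallel gripper is mounted at the origin on the work surface. World frame = base frame: x ahead of the robot, y to its left, z up, the work surface at z = 0. Lengths are in m, angles in degrees, forces in N, time in s.
With the tool pointing down it reaches from about 0.375 to 0.75 m from the base axis. Payload 9 kg.
Tool frame: the origin (TCP) lies where the fingers leave the gripper's body, on its centre line; the fingertips stand 73 mm ahead of it and the grasp point (between the pads) lies 54 mm ahead of it (robot.tip_reach is the distance from the TCP to the fingertips, in m); z points along the fingers, y is the line along which they close (so a half turn about z gives the same grasp; the last joint's range is limited). The gripper opens to 85 mm and grips with 20 to 120 N. Pads are 22 mm wide; open, the fingers measure 114 mm over their backs; the gripper's body (76 mm by 85 mm) begins 54 mm behind the grasp point. The pads swing forward as they close: fully open they stand 13 mm farther back than shut.
Start: joints at [-85.01, 5.964, 5.575, 89.605, 0, 77.527], TCP at [0.18, -0.572, 0.304] pointing down, gripper open.
Joint ranges: [-171.21, 171.21], [-48.23, 106.86], [-62.78, 66.21], [-105.2, 120.99], [-86.42, 89.51], [-180, 180]. Speed limits (degrees/s): [127.2, 127.2, 147.25, 180, 180, 180].

### API

Orientations are given as [roll, pitch, yaw] about the fixed x, y, z axes, in that order (R = Rz(yaw) Ry(pitch) Rx(roll)).
In Python, from plant import robot gives the robot as it stands. Calls block until the motion is done:
- robot.move_pose(position, orientation): joint-space move of the TCP to a pose.
- robot.line_to(position, vel=0.15, rotation=None, guard=None): straight line of the TCP; rotation=None keeps the orientation; vel is the mean speed in m/s. With guard (N) it stops when the force on the tool has changed by that much, and returns True; else False.
- robot.goto_joints(angles): joint-space move.
- robot.set_gripper(opening): finger opening in m; the grip force is fixed at half the most; returns when the fingers have stopped.
- robot.pause(seconds).
- robot.ik(position, orientation): joint angles nearest the present ones, or None.
- robot.observe(): the state.
- robot.grab_frame(name): name is "scene" or "top" or "wrist"; returns the picture (480x640x3 uint8, blue, green, red); there is no depth.
- robot.get_calibration(name): a dict with "vertical_fov" (degrees; the focal length in pixels is half the picture's height over the tangent of half this angle, whatever the lens; pixels are square), "cx", "cy" (the principal point, pixels), "k1" (the pictures are not rectified: a ray, as slopes to the right and down, at radius r is drawn at 1 + k1 r^2 times it, then the intrinsics apply), "rvec" (rotation vector, rad) and "tvec" (3), from world to camera coordinates, as OpenCV has them. Camera axes: x right, y down, z forward; pixel columns grow to the right and rows downward; lengths in m; the calibration is good to about 2 mm. A picture is of the moment at which its call begins: read the wrist's pose just before it. get_calibration takes no time and is no camera call; for the wrist camera it gives the pose at the moment of the call.
A pose or a line that the arm cannot do raises robot.IKError and nothing moves.
- robot.job_done(): hands the job in; it is judged then, once.
The state is a dict: "time": time; "q": joint angles; "qvel": joint speeds; "joint_torque": joint torques, N m; "tool_pos": TCP position; "tcp_rot": TCP orientation; "ft_force": force on the tool from outside, world axes, zero at the start; "torque": the same for the moment, N m; "gripper_width": finger opening in m; "gripper_force": force on a finger pad.
Only numpy, scipy, OpenCV 4.12 (cv2) and the standard library are available. Lean on these libraries where they do the work, as an engineer would, in place of code of your own. Each camera call takes 0.05 s, during which the arm holds its last target. There are 200 camera calls.

## Working session

There is one attempt and no reset: what is moved stays moved. The work goes in short steps, each a Python script; the robot and the scene stay as the last script left them, time stands still between calls to the robot, and variables do not carry over. Pictures are saved under pics/ and viewed, at most 10 in all, crops included, and the job is handed in when it is done.

```bash
ls; mkdir -p pics
cat > h.py <<'E'
import numpy as np, cv2
from plant import robot
def ray(cal,uv):
    f=240/np.tan(np.radians(cal["vertical_fov"])/2)
    K=np.array([[f,0,cal["cx"]],[0,f,cal["cy"]],[0,0,1]])
    uv=np.asarray(uv,float).reshape(-1,1,2)
    p=cv2.undistortPoints(uv,K,np.array([cal["k1"],0,0,0,0.]),)[:,0]
    R=cv2.Rodrigues(np.array(cal["rvec"],float))[0]; t=np.array(cal["tvec"],float).reshape(3)
    d=np.c_[p,np.ones(len(p))]@R
    return -R.T@t,d
def toplane(cal,uv,z):
    c,d=ray(cal,uv)
    return c+d*((z-c[2])/d[:,2])[:,None]
E
python3 - <<'E'
from h import *
for n in("top","scene"):
    cv2.imwrite(f"pics/{n}0.png",robot.grab_frame(n)); print(n,robot.get_calibration(n))
E
```

```text
pics
top {'vertical_fov': 56.230426458820716, 'cx': 315.33886587133236, 'cy': 236.80731671328945, 'k1': 0.03351412580233089, 'rvec': array([ 2.1836662 , -2.12990507,  0.15096681]), 'tvec': array([-0.01415415,  0.58334146,  1.02829831])}
scene {'vertical_fov': 45.41654385948604, 'cx': 327.5986303465378, 'cy': 242.47681345121524, 'k1': 0.051788455798064306, 'rvec': array([ 0.82772158,  2.57831363, -1.08349463]), 'tvec': array([ 0.46249112, -0.20040163,  1.7953176 ])}
```

View pics/top0.png

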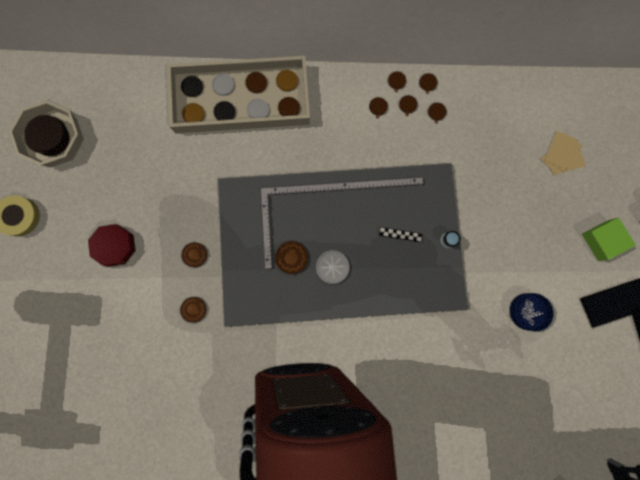

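View pics/scene0.png

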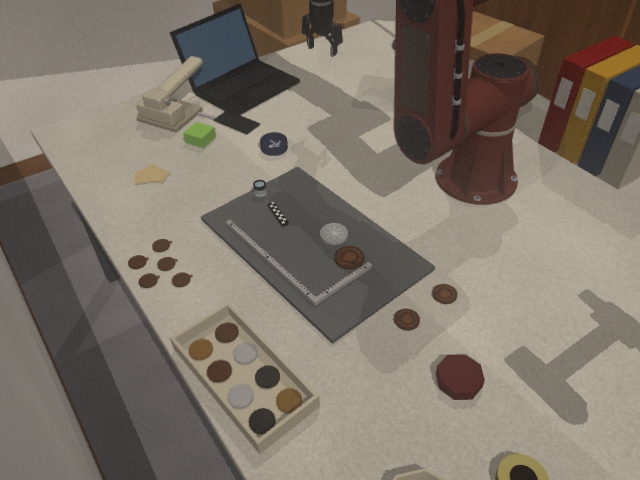

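The scene shows one large bronze medal on the board at top px (292,257), beside the silver one at (333,267). Look-alikes for the bronze medal:
- Smaller bronzes on the desk at (194,254) and (193,309).
- Brown discs in the tray at (257,82) and (289,106).
- Brown seals around (378–437, 80–112).

I choose (292,257). The scale bar is at (400,235), the loupe at (452,239) and the stop corner at about (270,193). Next I'll take a close wrist look.

Run:
```python
from h import *
c=robot.get_calibration("top")
P=toplane(c,[[292,257],[333,267],[380,232],[421,238],[452,239]],.026)[:,:2]; print(P.round(3))
S=toplane(c,[[271,193],[422,184],[271,268]],.028)[:,:2]; print(S.round(3))
o=robot.observe(); print(o["tcp_rot"],o["time"])
w=robot.get_calibration("wrist"); C=ray(w,[[320,240]]); print(w["vertical_fov"],C, np.array(o["tool_pos"]))
for x in (.4,.45,.5):
  for z in (.3,.35,.4,.45,.5):
    print(x,z,[robot.ik([x,y,z],[180,0,yw]) is not None for y in (0,-.05,.05) for yw in(0,90,-90,180)])
```

```text
[[ 0.535  0.055]
 [ 0.514 -0.044]
 [ 0.601 -0.155]
 [ 0.589 -0.254]
 [ 0.588 -0.328]]
[[ 0.689  0.11 ]
 [ 0.721 -0.256]
 [ 0.508  0.104]]
[-1.79931164e+02 -1.48711149e-02  1.74621833e+01] 0.1
67.8030084118113 (array([ 0.26078097, -0.54851011,  0.37374637]), array([[-0.30822475, -0.11869411, -0.94414693]])) [ 0.18003968 -0.57212217  0.30318907]
0.4 0.3 [True, True, True, True, True, True, True, True, True, True, True, True]
0.4 0.35 [True, True, True, True, True, True, True, True, True, True, True, True]
0.4 0.4 [True, True, True, True, True, True, True, True, True, True, True, True]
0.4 0.45 [True, True, True, True, True, True, True, True, True, True, True, True]
0.4 0.5 [True, True, True, True, True, True, True, True, True, True, True, True]
0.45 0.3 [True, True, True, True, True, True, True, True, True, True, True, True]
0.45 0.35 [True, True, True, True, True, True, True, True, True, True, True, True]
0.45 0.4 [True, True, True, True, True, True, True, True, True, True, True, True]
0.45 0.45 [True, True, True, True, True, True, True, True, True, True, True, True]
0.45 0.5 [True, True, True, True, True, True, True, True, True, True, True, True]
0.5 0.3 [True, True, True, True, True, True, True, True, True, True, True, True]
0.5 0.35 [True, True, True, True, True, True, True, True, True, True, True, True]
0.5 0.4 [True, True, True, True, True, True, True, True, True, True, True, True]
0.5 0.45 [True, True, True, True, True, True, True, True, True, True, True, True]
0.5 0.5 [True, True, True, True, True, True, True, True, True, True, True, True]
```

Run:
```python
from h import *
robot.move_pose([.56,-.07,.40],[180,0,5]); robot.pause(.2)
import pickle
w=robot.get_calibration("wrist"); im=robot.grab_frame("wrist"); cv2.imwrite("pics/w1.png",im); pickle.dump(w,open("w1.pkl","wb"))
print(robot.observe()["time"])
```

```text
2.625
```

View pics/w1.png

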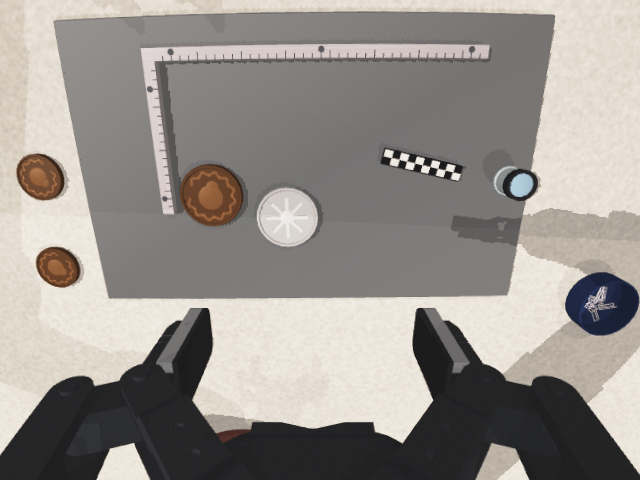

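The view shows the bronze medal, with its wreath, at (211,195) and the silver at (288,217). The bar runs from (382,156) to (461,173), the loupe foot is at about (508,182), and the inner corner is at (158,62).

Run:
```python
from h import *
import pickle
im=cv2.imread("pics/w1.png"); w=pickle.load(open("w1.pkl","rb"))
hsv=cv2.cvtColor(im,cv2.COLOR_BGR2HSV)
def blob(m,win,z,close=9):
    M=np.zeros_like(m);x0,y0,x1,y1=win;M[y0:y1,x0:x1]=m[y0:y1,x0:x1]
    M=cv2.morphologyEx(M,cv2.MORPH_CLOSE,np.ones((close,close),np.uint8))
    c=max(cv2.findContours(M,0,1)[0],key=cv2.contourArea)
    return toplane(w,cv2.convexHull(c).reshape(-1,2),z)[:,:2]
bz=blob(cv2.inRange(hsv,(0,90,30),(25,255,255)),(176,155,250,235),.026)
sv=blob(cv2.inRange(hsv,(0,0,150),(180,80,255)),(250,180,325,255),.026)
for n,b in(("bronze",bz),("silver",sv)):
    (c,r)=cv2.minEnclosingCircle((b*1000).astype(np.float32)); print(n,np.round(c,1),round(r,1))
bar=blob(((hsv[...,2]<60)|(hsv[...,2]>170)).astype(np.uint8)*255,(376,143,470,187),.026,5)
print("bar",cv2.minAreaRect((bar*1000).astype(np.float32)))
L=toplane(w,[[160,62.5],[489,59],[158,75],[175,213]],.028)[:,:2]*1000; print(L.round(1))
print("loupe foot",toplane(w,[508,182],.02)[:,:2].round(3))
# robust line fit of inner edges: metal is bright
g=(hsv[...,2]>165).astype(np.uint8)
le=[[u,np.nonzero(g[40:75,u])[0].max()+40.5] for u in range(190,480,4)]
se=[[np.nonzero(g[v,140:182])[0].max()+140.5,v] for v in range(80,210,3)]
f=[]
for e in(le,se):
    p=(toplane(w,e,.028)[:,:2]*1000).astype(np.float32); vx,vy,x,y=cv2.fitLine(p,cv2.DIST_HUBER,0,.01,.01).ravel(); f.append((vx,vy,x,y)); print(np.degrees(np.arctan2(vy,vx)))
(a,b,x,y),(c,d,X,Y)=f
t=np.linalg.solve([[a,-c],[b,-d]],[X-x,Y-y]); print("corner",x+a*t[0],y+b*t[0])
```

```text
bronze [538.3  55.3] 40.2
silver [517.1 -42.4] 39.9
bar ((599.96484375, -204.3699951171875), (101.839599609375, 20.139780044555664), 82.55877685546875)
[[ 688.8  113.4]
 [ 725.4 -260.2]
 [ 675.3  116.2]
 [ 511.6  101.2]]
loupe foot [[ 0.588 -0.322]]
-84.57074
5.433673
corner 690.3598 120.48618
```

```bash
cat >> h.py <<'E'
YAW=5.43; C=np.array([.6905,.1185]); a=np.radians(YAW)
B=np.array([[np.cos(a),-np.sin(a)],[np.sin(a),np.cos(a)]])
def W(xb,yb,z): return [*(C+B@[xb,yb]),z]
def pb(): return (B.T@(np.array(robot.observe()["tool_pos"])[:2]-C)).round(4), round(robot.observe()["tool_pos"][2],4)
def st(s):
    o=robot.observe(); print(s,pb(),np.round(o["ft_force"],1),"t",round(o["time"],2))
E
python3 - <<'E'
from h import *
print(robot.tip_reach)
robot.set_gripper(.04)
robot.move_pose(W(-.218,-.0485,.13),[180,0,YAW]); st("above")
print(robot.tip_reach,robot.observe()["gripper_width"])
print(robot.line_to(W(-.218,-.0485,.105),vel=.08))
print(robot.line_to(W(-.218,-.0485,.085),vel=.02,guard=3)); st("board")
z=robot.observe()["tool_pos"][2]+.003
robot.line_to(W(-.218,-.0485,z),vel=.03); st("up")
print(robot.line_to(W(-.200,-.0485,z),vel=.05,guard=8)); st("near")
print(robot.line_to(W(-.120,-.0460,z),vel=.05,guard=10)); st("A1")
E
```

```text
0.0726
above (array([-0.2169, -0.0491]), np.float64(0.1314)) [-0.  -0.5  1. ] t 4.31
0.0726 0.04008196613214128
False
True
board (array([-0.2182, -0.0485]), np.float64(0.0871)) [-1.6 -0.6  5. ] t 5.61
up (array([-0.2179, -0.0485]), np.float64(0.0902)) [ 0.7  0.5 -1.1] t 5.88
False
near (array([-0.1999, -0.0485]), np.float64(0.09)) [-0.2  0.2 -0.4] t 6.39
False
A1 (array([-0.12 , -0.046]), np.float64(0.0902)) [-2.1 -0.6  0.1] t 8.14
```

Run:
```python
from h import *
z=.0902
print(robot.line_to(W(-.0925,-.0445,z),vel=.04,guard=9)); st("A2")
robot.line_to(W(-.115,-.0445,z),vel=.08); robot.line_to(W(-.115,-.0445,.13),vel=.12)
robot.set_gripper(0)
robot.move_pose(W(-.104,-.103,.13),[180,0,YAW+45]); st("above")
import pickle
pickle.dump(robot.get_calibration("wrist"),open("w2.pkl","wb")); cv2.imwrite("pics/w2.png",robot.grab_frame("wrist"))
```

```text
False
A2 (array([-0.0922, -0.0445]), np.float64(0.0903)) [-0.   0.  -0.2] t 8.98
above (array([-0.1041, -0.1028]), np.float64(0.13)) [0.4 0.1 0.2] t 11.22
```

View pics/w2.png

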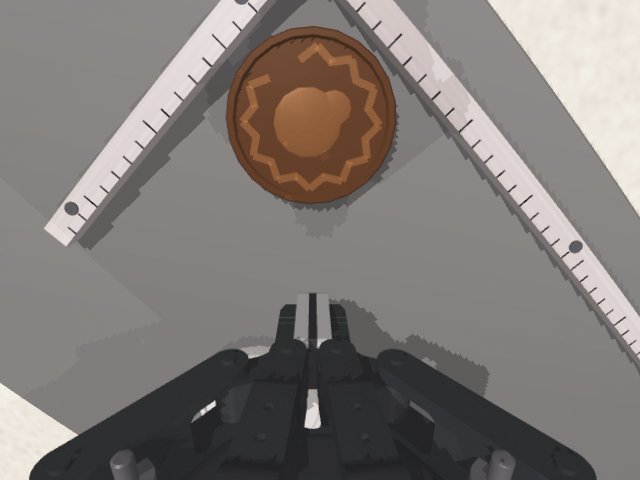

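The medal, at (312,115), is near the corner with a few mm free at both arms, and the closed fingers point at it along the diagonal. Push it home.

Run:
```python
from h import *
z=.0918
robot.line_to(W(-.104,-.103,z),vel=.1); st("down")
print(robot.line_to(W(-.066,-.065,z),vel=.025,guard=9)); st("B")
robot.line_to(W(-.104,-.103,z),vel=.1); robot.line_to(W(-.104,-.103,.13),vel=.12); st("off")
cv2.imwrite("pics/w3.png",robot.grab_frame("wrist"))
```

```text
down (array([-0.1043, -0.1028]), np.float64(0.0912)) [-0.6 -0.2 -0.4] t 11.8
True
B (array([-0.0766, -0.075 ]), np.float64(0.0912)) [-0.9 -1.6  2.6] t 13.27
off (array([-0.1036, -0.1028]), np.float64(0.1302)) [ 0.3 -0.2 -0.3] t 14.28
```

View pics/w3.png

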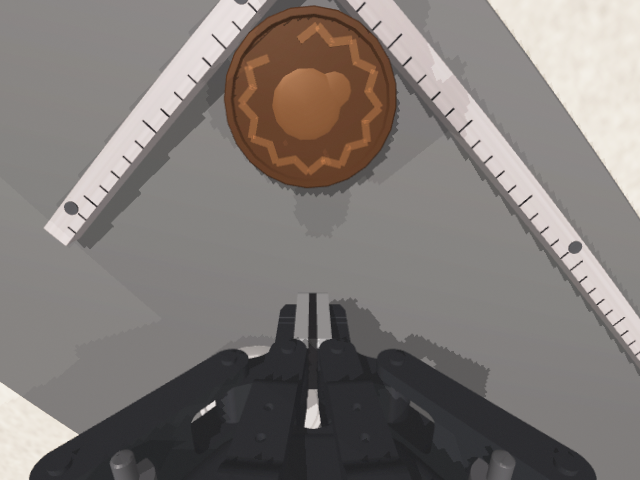

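The medal, now at (312,97), looks seated against both arms. I'll confirm with one more slightly firmer push, then measure from overhead on the way to the bar.

Run:
```python
from h import *
import pickle
z=.0915
robot.line_to(W(-.104,-.103,z),vel=.12)
robot.line_to(W(-.080,-.079,z),vel=.08,guard=9)
print(robot.line_to(W(-.066,-.065,z),vel=.02,guard=12)); st("B2")
robot.line_to(W(-.104,-.103,z),vel=.1); robot.line_to(W(-.104,-.103,.13),vel=.12)
robot.set_gripper(.06)
robot.move_pose(W(-.12,-.12,.30),[180,0,YAW]); robot.pause(.1); st("look")
pickle.dump(robot.get_calibration("wrist"),open("w4.pkl","wb")); im=robot.grab_frame("wrist"); cv2.imwrite("pics/w4.png",im)
```

```text
True
B2 (array([-0.0762, -0.0747]), np.float64(0.091)) [-0.4 -1.7  1.4] t 15.88
look (array([-0.1204, -0.1198]), np.float64(0.2981)) [ 0.3  0.2 -0. ] t 18.33
```

View pics/w4.png

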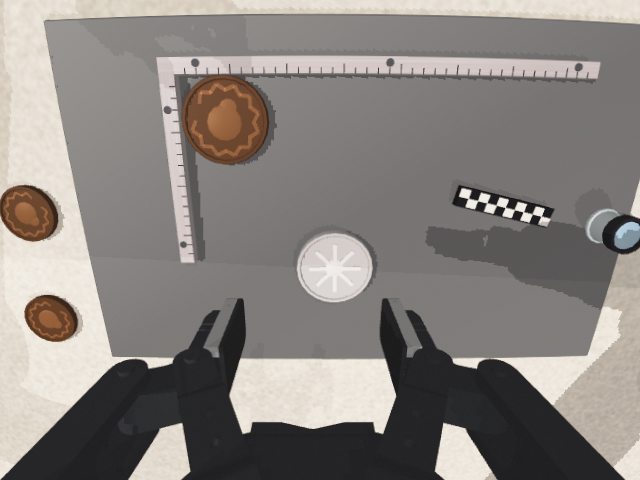

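B2 stopped at the same spot under 12 N, so the medal is seated in the corner at (226,120); silver is undisturbed at (335,267). The bar is at (503,206). Push it with both fingertips parallel to the arm.

Run:
```python
from h import *
y=-.309
robot.move_pose(W(-.174,y,.13),[180,0,YAW]); robot.line_to(W(-.174,y,.103),vel=.1)
print(robot.line_to(W(-.174,y,.080),vel=.02,guard=3)); st("board")
z=robot.observe()["tool_pos"][2]+.003
robot.line_to(W(-.174,y,z),vel=.03)
print(robot.line_to(W(-.060,y,z),vel=.05,guard=6)); st("push1")
if pb()[0][0]>-.065: print(robot.line_to(W(-.020,y,z),vel=.02,guard=6)); st("push2")
```

```text
True
board (array([-0.1741, -0.3089]), np.float64(0.0836)) [-1.2 -0.1  5.3] t 20.72
False
push1 (array([-0.0601, -0.309 ]), np.float64(0.0866)) [-0.5  0.2 -0.6] t 23.43
True
push2 (array([-0.032 , -0.3088]), np.float64(0.0858)) [ 0.7  0.5 -0.3] t 24.76
```

Run:
```python
from h import *
import pickle
z=.0866;y=-.309
print(robot.line_to(W(-.022,y,z),vel=.015,guard=8)); st("push3")
robot.line_to(W(-.07,y,z),vel=.08); robot.line_to(W(-.07,y,.13),vel=.12)
robot.move_pose(W(-.12,-.19,.33),[180,0,YAW]); robot.pause(.1); st("look")
pickle.dump(robot.get_calibration("wrist"),open("w5.pkl","wb")); im=robot.grab_frame("wrist"); cv2.imwrite("pics/w5.png",im)
c=cv2.resize(im[40:220,60:330],None,fx=2.4,fy=2.4,interpolation=cv2.INTER_CUBIC)[:430]
d=cv2.resize(im[40:140,330:600],None,fx=2.4,fy=2.4,interpolation=cv2.INTER_CUBIC)[:165]
cv2.imwrite("pics/w5c.png",np.vstack([c,d]))
```

```text
True
push3 (array([-0.0319, -0.3085]), np.float64(0.0848)) [-0.  -0.6 -0.6] t 25.06
look (array([-0.1202, -0.1906]), np.float64(0.3274)) [ 0.2 -0.3 -1.1] t 27.23
```

View pics/w5.png

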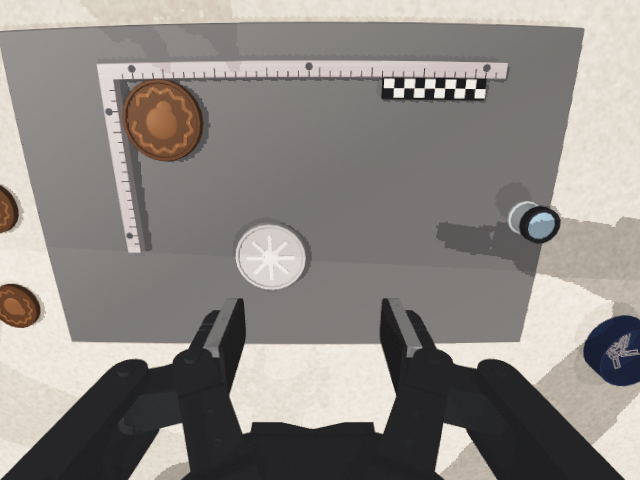

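View pics/w5c.png

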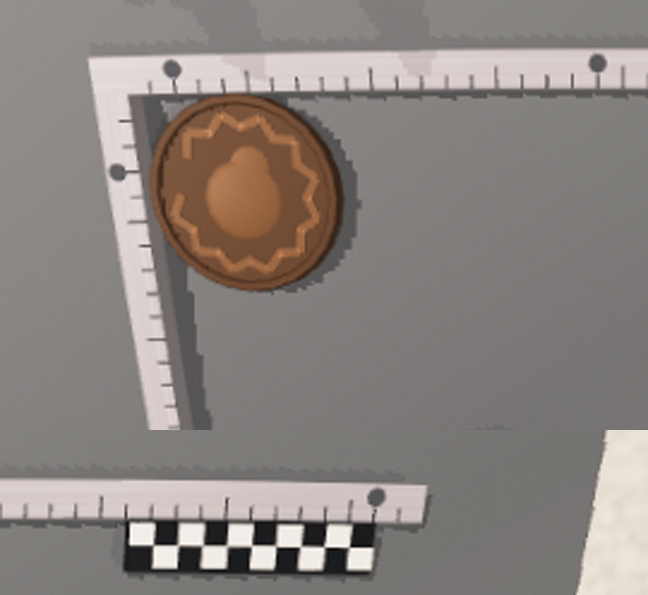

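The bar at (435,89) is flush and within the arm. The medal touches the long arm, but there may be a couple of mm left at the short arm, so I'll measure it numerically.

Run:
```python
from h import *
import pickle
for n,win,vr,ur,hu in(("w5",(118,70,212,170),range(88,240,3),(100,150),(220,375)),("w4",(178,65,280,172),range(85,255,3),(160,205),(280,590))):
    im=cv2.imread(f"pics/{n}.png"); w=pickle.load(open(n+".pkl","rb")); hsv=cv2.cvtColor(im,cv2.COLOR_BGR2HSV)
    bf=lambda uv,z:(toplane(w,uv,z)[:,:2]-C)@B*1000
    m=cv2.inRange(hsv,(0,85,20),(25,255,255)); M=np.zeros_like(m); x0,y0,x1,y1=win; M[y0:y1,x0:x1]=m[y0:y1,x0:x1]
    M=cv2.morphologyEx(M,cv2.MORPH_CLOSE,np.ones((9,9),np.uint8))
    k=max(cv2.findContours(M,0,1)[0],key=cv2.contourArea).reshape(-1,2)
    p=bf(k,.026); c,r=cv2.minEnclosingCircle(p.astype(np.float32)); e=cv2.fitEllipse(p.astype(np.float32))
    print(n,"medal",np.round(c,1),round(r,1),np.round(e[0],1),np.round(e[1],1),"max",p.max(0).round(1))
    # inner top edge of arms: strongest brightness drop
    g=cv2.cvtColor(im,cv2.COLOR_BGR2GRAY).astype(int)
    dx=g[:,2:]-g[:,:-2]; dy=g[2:]-g[:-2]
    se=[]
    for v in vr:
        row=(g[v,ur[0]:ur[1]]>165).nonzero()[0]
        # first run of bright after start, end of it, allow tick gaps
        if len(row): se.append([ur[0]+row.max()+.5,v])
    s=bf(se,.028); print(" short edge y' by x'",np.c_[s[::6]].round(1).tolist())
    le=[[u,40+(g[40:100,u]>150).nonzero()[0].max()+.5] for u in range(*hu,10)]
    l=bf(le,.028); print(" long edge x'",np.median(l[:,0]).round(1))
```

```text
w5 medal [-40.1 -41.5] 40.6 [-40.  -41.4] [78.1 80.3] max [-0.9 -1. ]
 short edge y' by x' [[-8.5, 2.4], [-25.2, 2.1], [-42.4, 1.8], [-60.0, 6.8], [-78.2, 2.4], [-96.9, 2.3], [-116.2, 2.2], [-136.0, 2.1], [-156.6, 2.1]]
 long edge x' -0.1
w4 medal [-40.3 -40.5] 40.1 [-40.1 -40.6] [77.9 79.3] max [-1.4 -0.9]
 short edge y' by x' [[-9.5, 1.9], [-24.7, 1.7], [-40.3, 7.1], [-56.4, 1.5], [-72.9, 2.3], [-89.9, 6.2], [-107.4, 1.3], [-125.5, 1.3], [-144.1, 1.4], [-163.5, 1.4]]
 long edge x' 0.1
```

There is a gap of about 2–3 mm to the short arm; the medal is already on the long arm. I'll push mainly along +y, with a slight bias into the long arm.

Run:
```python
from h import *
import pickle
robot.set_gripper(0)
th=np.radians(82); d=np.array([np.cos(th),np.sin(th)]); m=np.array([-.040,-.0412])
P=lambda s,z: W(*(m-d*s),z)
robot.move_pose(P(.071,.13),[180,0,YAW+82]); robot.line_to(P(.071,.0915),vel=.1); st("down")
print(robot.line_to(P(.040,.0915),vel=.02,guard=12)); st("push")
q=(pb()[0]-m)@d; print("advance of medal est",(q+.051)*1000)
robot.line_to(P(.075,.0915),vel=.1); robot.line_to(P(.075,.14),vel=.12)
robot.set_gripper(.06)
robot.move_pose(W(-.12,-.06,.33),[180,0,YAW]); robot.pause(.1); st("look")
pickle.dump(robot.get_calibration("wrist"),open("w6.pkl","wb")); im=robot.grab_frame("wrist"); cv2.imwrite("pics/w6.png",im)
```

```text
down (array([-0.0501, -0.1116]), np.float64(0.0912)) [-0.1 -0.1  0.5] t 29.57
True
push (array([-0.0466, -0.0869]), np.float64(0.0913)) [-0.1 -1.7  1.3] t 30.77
advance of medal est 4.8262067921737914
look (array([-0.12  , -0.0601]), np.float64(0.3292)) [-0.1  0.3 -0.5] t 33.8
```

View pics/w6.png

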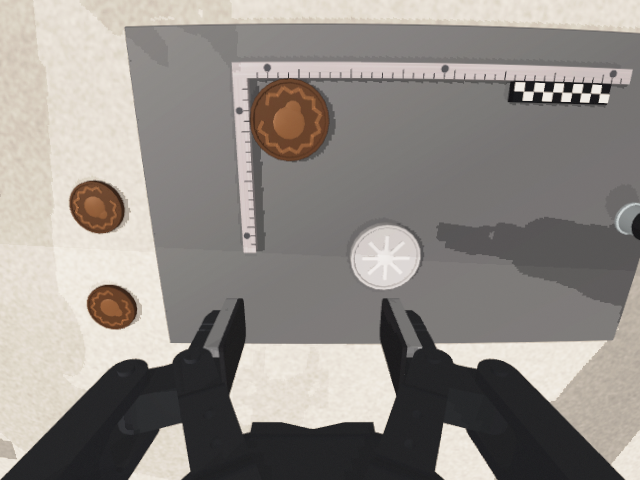

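The medal at (290,120) has moved to the short arm. Measuring both gaps.

Run:
```python
from h import *
import pickle
n="w6"
im=cv2.imread(f"pics/{n}.png"); w=pickle.load(open(n+".pkl","rb")); hsv=cv2.cvtColor(im,cv2.COLOR_BGR2HSV); g=cv2.cvtColor(im,cv2.COLOR_BGR2GRAY).astype(int)
bf=lambda uv,z:(toplane(w,uv,z)[:,:2]-C)@B*1000
m=cv2.inRange(hsv,(0,85,20),(25,255,255)); M=np.zeros_like(m); M[72:172,247:340]=m[72:172,247:340]
M=cv2.morphologyEx(M,cv2.MORPH_CLOSE,np.ones((9,9),np.uint8))
k=max(cv2.findContours(M,0,1)[0],key=cv2.contourArea).reshape(-1,2)
p=bf(k,.026); e=cv2.fitEllipse(p.astype(np.float32)); print(np.round(e[0],1),np.round(e[1],1),"min",p.min(0).round(1),"max",p.max(0).round(1))
se=[[225+(g[v,225:265]>165).nonzero()[0].max()+.5,v] for v in range(88,245,4)]
print("short",np.median(bf(se,.028)[:,1]))
for u in range(350,500,25): print("long",bf([[u,40+(g[40:100,u]>150).nonzero()[0].max()+.5]],.028)[0].round(1))
for v in (110,120,130): print(v,g[v,240:262].tolist(),hsv[v,240:262,1].tolist())
for u in (280,290,300): print(u,g[68:90,u].tolist(),hsv[68:90,u,1].tolist())
```

```text
[-40.1 -38.3] [77.9 78.2] min [-79.1 -77.3] max [-0.6  0.8]
short 2.0404249227456237
long [  3.3 -97.7]
long [-1.000e-01 -1.219e+02]
long [ 1.000e-01 -1.461e+02]
long [  -0.5 -170.4]
long [  -0.2 -194.8]
long [   0.3 -219.4]
110 [89, 90, 133, 143, 135, 130, 126, 127, 112, 107, 81, 77, 79, 74, 55, 73, 78, 79, 79, 78, 77, 78] [8, 11, 11, 14, 16, 15, 17, 19, 17, 16, 70, 136, 142, 140, 141, 144, 143, 144, 142, 143, 144, 144]
120 [207, 208, 209, 207, 183, 176, 171, 169, 153, 95, 60, 76, 73, 53, 55, 75, 78, 77, 78, 77, 77, 94] [15, 15, 16, 15, 16, 17, 17, 16, 14, 33, 116, 143, 142, 145, 141, 144, 143, 144, 142, 143, 146, 148]
130 [206, 206, 206, 205, 205, 209, 208, 202, 204, 166, 118, 77, 76, 77, 66, 63, 57, 76, 88, 108, 109, 109] [17, 17, 18, 17, 17, 15, 15, 18, 18, 16, 17, 108, 146, 147, 143, 141, 142, 145, 147, 152, 151, 153]
280 [207, 207, 207, 205, 205, 210, 210, 204, 205, 198, 91, 65, 79, 78, 76, 55, 69, 80, 82, 92, 105, 112] [15, 15, 15, 17, 17, 16, 14, 16, 17, 18, 21, 114, 141, 143, 140, 149, 141, 142, 140, 144, 147, 147]
290 [206, 206, 205, 204, 204, 208, 208, 203, 204, 193, 64, 78, 78, 74, 61, 71, 78, 78, 78, 78, 75, 87] [15, 17, 17, 17, 17, 15, 14, 17, 18, 19, 110, 142, 142, 144, 150, 141, 142, 144, 143, 142, 144, 144]
300 [205, 205, 205, 202, 204, 207, 207, 202, 204, 192, 100, 77, 61, 76, 77, 74, 64, 71, 77, 81, 97, 110] [17, 17, 17, 17, 17, 17, 15, 18, 17, 17, 15, 19, 116, 146, 144, 141, 145, 142, 143, 142, 148, 148]
```

Both rims show direct brown-to-metal transitions, so any gap is 0.5 mm or less. I'll do one confirming push towards each arm, then a last look.

Run:
```python
from h import *
import pickle
robot.set_gripper(0)
m=np.array([-.040,-.0384])
for deg in (10,80):
    th=np.radians(deg); d=np.array([np.cos(th),np.sin(th)]); P=lambda s,z: W(*(m-d*s),z)
    robot.move_pose(P(.063,.13),[180,0,YAW+deg]); robot.line_to(P(.063,.0915),vel=.12)
    r=robot.line_to(P(.042,.0915),vel=.02,guard=14); st(f"push {deg} {r}")
    print("tool to est. centre mm",(m-pb()[0])@d*1000)
    robot.line_to(P(.070,.0915),vel=.12); robot.line_to(P(.070,.13),vel=.15)
robot.move_pose(W(-.12,-.19,.33),[180,0,YAW]); robot.pause(.1); st("look")
im=robot.grab_frame("wrist"); cv2.imwrite("pics/w7.png",im)
cv2.imwrite("pics/w7c.png",np.vstack([cv2.resize(im,(480,360)),cv2.resize(im[60:170,90:310],(480,240),interpolation=cv2.INTER_CUBIC)]))
```

```text
push 10 True (array([-0.0907, -0.0472]), np.float64(0.0908)) [-0.6  0.2 -0.5] t 36.42
tool to est. centre mm 51.457857041187935
push 80 True (array([-0.0486, -0.0866]), np.float64(0.0913)) [ 0.2 -2.5  2. ] t 39.53
tool to est. centre mm 48.96110802312403
look (array([-0.1201, -0.1896]), np.float64(0.3284)) [0.  0.7 1.3] t 41.49
```

View pics/w7c.png

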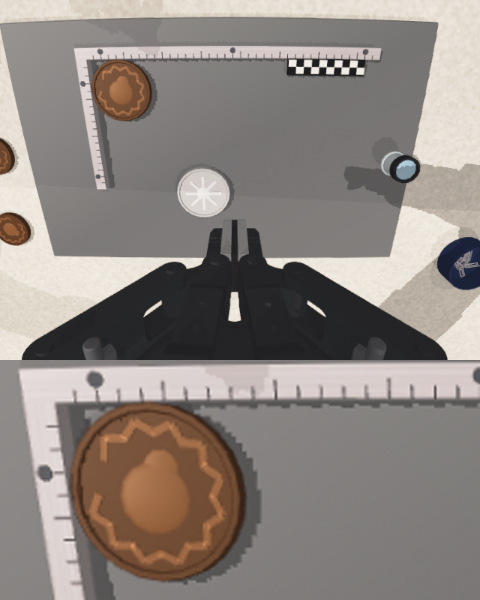

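The medal's rim now meets both arms. The confirming pushes stopped at the same place, the bar is still flush, and the silver medal and loupe haven't moved.

```bash
python3 -c "
from h import *
print(robot.job_done())"
```

```text
the job is handed in; nothing more can be done
None
```

I handed the job in at about 41 s: by the last pictures and push stops, the bronze medal rests against both arms in the inner corner, and the scale bar is flush along the long arm. I re-seated the medal after placing the bar to close a 2–3 mm gap at the short arm; the silver medal and loupe look unmoved and I went nowhere near the tin or case.

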